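Click the warming plate's dial up one setting and start it

TASK

Turn the knurled dial on the warming plate one click clockwise by rubbing it gently round with a fingertip, without straddling it to pinch it, so that it rests by itself in its middle setting; then press the start key right down once the dial has been let go, and release it. Leave the mug, tumbler, snack cup, acrylic box, jar and spoon standing where they are.

Things in the scene. Friction and masses are not known exactly. Their poses are not given: they have to be found in the camera images.
- warmer: Warming plate, a fixed brushed steel housing 260 (x) x 380 (y) x 55 mm high. Origin: centre of its underside on the worktop; -x is its front (robot side), y its left. Left part: black glass 225 x 205 mm, centred at y = 75 mm. Right part: dial, axis at (20, -115) mm, and small round start key at (-95, -115) mm. Three dark ticks 58 mm from the dial's axis: the middle one towards +x, others 0.6 rad either side.
- carrier: The stem that carries the dial: its origin is on the dial's axis, 51 mm above the worktop. The dial and stem yield downwards on a spring by up to 5 mm (4 N to start, 14 N at the bottom, then rigid).
- dial_top (a point): Centre of the dial's flat smooth top face, 82 mm above the worktop. The dial is an aluminium disc 90 mm across, 20 mm thick, with a knurled rim and a dark pointer line on top; its underside is 7 mm above the housing. z up; the axes turn with the dial.
- dial (a joint): Angle of the dial, rad, growing clockwise from above. Three sprung clicks: 0 (pointer at the left tick, the start), 0.6 (middle tick, wanted) and 1.2 (right tick). Let go, it snaps to the nearest; the ridges between lie near 0.3 and 0.9. Needs up to 0.1 N m: pressing on the top face 30 mm off the axis with 5 to 12 N and moving along the circle carries it round.
- key (a joint): Travel of the start key in m: 0 released, 0.006 fully down. It springs back; fully down takes 5 N.
- key_top (a point): Centre of the top of the round start key, 28 mm across, 77 mm above the worktop; its dark collar stands on the housing; it is pressed straight down.
- mug: White ceramic mug, 80 mm across, 90 mm high, handle at its +y side; stands on the warming plate's black glass. Origin at the centre of its underside. Leave it alone.
- tumbler: Short stainless tumbler, 72 mm across, 85 mm high; stands on the black glass. Origin at the centre of its underside. Leave it alone.
- snack_cup: Closed purple snack cup, 80 mm across its lid, 68 mm high; on the worktop beside the warming plate. Origin at the centre of its underside. Leave it alone.
- acrylic_box: Lidded clear acrylic box, 84 x 84 x 80 mm; on the worktop beside the warming plate. Origin at the centre of its underside. Leave it alone.
- jar: Closed glass jar with a steel lid, 68 mm across, 85 mm high; on the worktop beside the warming plate. Origin at the centre of its underside. Leave it alone.
- spoon: Spoon with a wooden handle, 160 mm long, lying on the worktop in front of the warming plate. Origin on its underside. Leave it alone.

How it is judged:
By the outcome, as a careful person would: the job done as asked, in the order asked, and still so for the second after the job is handed in, with the robot touching nothing.
It also fails if it takes over 45 s, if anything falls off the work surface, if the arm or the gripper's body presses on something with over 40 N, if the wrist force passes 120 N, or if a joint passes its speed limit or range.

ROBOT

A 6-joint arm with a two-finger parallel gripper is mounted at the origin on the work surface. World frame = base frame: x ahead of the robot, y to its left, z up, the work surface at z = 0. Lengths are in mm, angles in rad, forces in N, time in s.
With the tool pointing down it reaches from about 300 to 775 mm from the base axis. Payload 14.6 kg.
Tool frame: the origin (TCP) lies between the finger pads; the fingertips stand 25 mm ahead of it and the grasp point (between the pads) lies 6 mm ahead of it; z points along the fingers, y is the line along which they close (so a half turn about z gives the same grasp; the last joint's range is limited). The gripper opens to 94 mm and grips with 3 to 60 N. Pads are 16 mm wide; open, the fingers measure 119 mm over their backs; the gripper's body (75 mm by 177 mm) begins 78 mm behind the grasp point.
Start: joints at [-1.367, 0.3, 1.521, -0, 1.321, -0.067], TCP at [147.12, -529.948, 230.446] pointing down, gripper open.
Joint ranges: [-3.03, 3.03], [-0.79, 2.21], [0.23, 2.52], [-1.04, 4.18], [0, 3.07], [-2.55, 2.55]. Speed limits (rad/s): [2.22, 2.22, 2.57, 3.14, 3.14, 3.14].

INTERFACE

Orientations are given as [roll, pitch, yaw] about the fixed x, y, z axes, in that order (R = Rz(yaw) Ry(pitch) Rx(roll)).
In Python, from cell import manip gives the robot as it stands. The module is installed in compiled form; this text tells all that it offers.
- The arm moves only by the tool step_arm, never from a script. Its argument "series" is one flat list of numbers, 5 for each row, row after row: the shift along the world's x, y, z in mm, then the turn about the world's z in rad, then the closure, from 0 (fully open) to 1 (shut). In form: [dx, dy, dz, spin, jaw, dx, dy, dz, spin, jaw, ...]. A call has 1 to 20 rows; each row shifts and turns the commanded pose from where the row before left it; what a row does not reach is not made up. A row lasts 1/8 s, in which the tool goes at most 62.5 mm and 10.7 degrees, less where a joint would pass 70% of its speed; a pose out of reach is approached as far as the arm can. A call is refused whole if a number of a shift passes 62.5 or a number of a turn 0.188, either way. A call with a gripper value outside its range is refused whole. The fingers move at their own pace and stop on an object; "squeeze" is the grip in N (left out, the last holds). Time passes only in rows, so rows that do not move let the fingers close. It gives the time, the measured TCP pose, the force, the opening and the grip force at its end, in the units of the state.
- manip.read_state(): the state, without advancing time (a new reading comes with each control period).
- manip.camera(name): name is "scene" or "top" or "wrist"; returns (picture, depth): 420x560x3 uint8, blue, green, red; 420x560 float32, mm along the optical axis (not along the pixel's ray), 0 where there is no reading.
- manip.camera_info(name): a dict with "fovy" (degrees; the focal length in pixels is half the picture's height over the tangent of half this angle, whatever the lens; pixels are square), "cx", "cy" (the principal point, pixels), "eye" and "orientation" of the camera in the world. Camera axes: x right, y down, z forward; pixel columns grow to the right and rows downward; lengths in mm; the calibration is good to about 2 mm. A picture is of the moment at which its call begins: read the wrist's pose just before it. camera_info takes no time and is no camera call; for the wrist camera it gives the pose at the moment of the call.
- manip.sign_off(): hands the job in; it is judged then, once.
The state is a dict: "clock": time; "joints": joint angles; "qd": joint speeds; "effort": joint torques, N m; "eef_pos": TCP position; "eef_rot": TCP orientation; "wrist_force": force on the tool from outside, world axes, zero at the start; "moment": the same for the moment, N m; "finger_gap": finger opening in mm; "finger_force": force on a finger pad.
Only numpy, scipy, OpenCV 4.12 (cv2) and the standard library are available. Lean on these libraries where they do the work, as an engineer would, in place of code of your own. Each camera call takes 0.05 s, during which the arm holds its last target. There are 200 camera calls.

## Working session

There is one attempt and no reset: what is moved stays moved. The work goes in short steps, Python scripts to look and compute and a tool call to move; the robot and the scene stay as the last step left them, time stands still between calls to the robot, and variables do not carry over. Pictures are saved under pics/ and viewed, at most 10 in all, crops included, and the job is handed in when it is done.

Besides the shell and the picture viewer there is one more tool, called after ">>>" as name(argument=value, ...), one argument or row to a line, values as JSON. step_arm: Moves the arm, as the interface text tells. Its arguments: {"type":"object","properties":{"series":{"type":"array"},"squeeze":{"type":"number"}},"required":["series"]}

```bash
mkdir -p pics
cat > h.py <<'E'
import numpy as np,cv2
from cell import manip
def cam(n):
    i=manip.camera_info(n); im,d=manip.camera(n); return i,im,d
def R(i):
    o=np.array(i['orientation'],float)
    if o.shape==(3,3): return o
    a,b,c=o
    X=np.array([[1,0,0],[0,np.cos(a),-np.sin(a)],[0,np.sin(a),np.cos(a)]])
    Y=np.array([[np.cos(b),0,np.sin(b)],[0,1,0],[-np.sin(b),0,np.cos(b)]])
    Z=np.array([[np.cos(c),-np.sin(c),0],[np.sin(c),np.cos(c),0],[0,0,1]])
    return Z@Y@X
def ray(i,u,v,z):
    f=210/np.tan(np.radians(i['fovy'])/2)
    d=R(i)@np.array([(u-i['cx'])/f,(v-i['cy'])/f,1]); e=np.array(i['eye'],float)
    return e+d*(z-e[2])/d[2]
E
python3 - <<'E'
from h import *
print(manip.read_state())
for n in('top','scene'):
    i,im,d=cam(n); print(n,i); cv2.imwrite(f'pics/{n}0.png',im); np.save(f'{n}d.npy',d)
E
```

```text
{'clock': 0.0, 'joints': array([-1.36662192e+00,  3.00439990e-01,  1.52158087e+00, -3.36974329e-05,
        1.32068871e+00, -6.65816575e-02]), 'qd': array([ 0.0003423 ,  0.00085382, -0.00043585, -0.00053486,  0.00073494,
       -0.0020143 ]), 'effort': array([-4.24569644e-04, -5.31802511e+01, -3.52738237e+01,  7.08405278e-02,
        2.44555034e-02, -7.83539804e-05]), 'eef_pos': array([ 147.05498226, -529.73527981,  229.90346816]), 'eef_rot': array([-3.14047605e+00, -4.17434533e-05,  2.70764399e-01]), 'wrist_force': array([-0.55053309,  0.60088097,  0.56965297]), 'moment': array([-0.05593589, -0.00227931,  0.0200067 ]), 'finger_force': 0.0, 'finger_gap': 94.14103056978504}
top {'fovy': 49.19956109336221, 'cx': 277.44231163660976, 'cy': 204.4378127948337, 'eye': array([ 344.19157037,   77.24636785, 1140.05023517]), 'orientation': array([-2.95174407,  0.0051636 , -1.59362763])}
scene {'fovy': 51.07012167546194, 'cx': 280.9684259656058, 'cy': 208.2249563365988, 'eye': array([1454.11506426,  164.52906304,  700.69151139]), 'orientation': array([-2.17628604,  0.01738852,  1.64452077])}
```

View pics/top0.png

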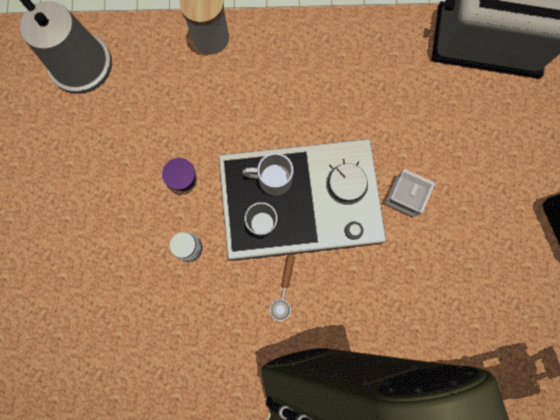

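View pics/scene0.png

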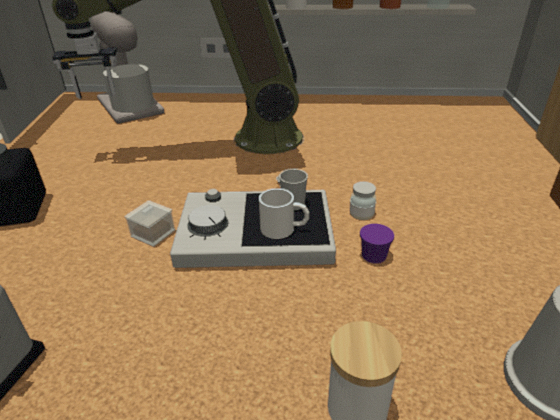

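The top view shows the dial at about (348,181), its pointer running up-left to (335,167), and the key at (354,230). The mug and tumbler are on the glass, and the acrylic box is to the right at (410,193). Next I'll fit these more precisely.

Run:
```python
from h import *
i=manip.camera_info('top'); im=cv2.imread('pics/top0.png'); d=np.load('topd.npy')
c=im[130:260,310:440]; cv2.imwrite('pics/crop.png',cv2.resize(c,None,fx=4.5,fy=4.5,interpolation=cv2.INTER_CUBIC))
f=210/np.tan(np.radians(i['fovy'])/2); v,u=np.mgrid[0:420,0:560]
P=np.stack([(u-i['cx'])/f*d,(v-i['cy'])/f*d,d],-1)@R(i).T+i['eye']
reg=np.zeros(d.shape,bool); reg[140:258,215:390]=1
h=P[...,2]; print('housing z',np.median(h[reg]))
m=((h>47)&reg).astype(np.uint8)
r=cv2.minAreaRect(cv2.findContours(m,cv2.RETR_EXTERNAL,cv2.CHAIN_APPROX_NONE)[0][0]) if 0 else None
cs=max(cv2.findContours(m,0,1)[0],key=cv2.contourArea); b=cv2.boxPoints(cv2.minAreaRect(cs)); 
for p in b: print('corner',p,ray(i,*p,55)[:2].round(1))
for n,(u0,u1,v0,v1),z,lo in(('dial',(322,375,155,210),82,75),('key',(340,370,217,243),77,66)):
    s=np.zeros(d.shape,np.uint8); s[v0:v1,u0:u1]=1
    s&=(h>lo).astype(np.uint8); cc=max(cv2.findContours(s,0,1)[0],key=cv2.contourArea); (x,y),rad=cv2.minEnclosingCircle(cc)
    q=P[s>0]; print(n,x,y,rad,ray(i,x,y,z)[:2],q.mean(0),np.median(q[:,2]))
for p in((335,167),(348,181)): print(ray(i,*p,82))
```

```text
housing z 56.210101880408956
corner [216.62752 154.00398] [682.8 224.9]
corner [375.12396 137.8857 ] [ 714.7 -167.5]
corner [385.91614 244.00853] [ 451.3 -176.4]
corner [227.41968 260.12683] [422.1 198.9]
dial 348.0 181.5 19.163867950439453 [598.93885142 -90.35924925] [596.57623951 -88.61266585  90.42563376] 82.02785436117131
key 353.9468078613281 229.81915283203125 9.129979133605957 [484.00583916 -99.00376828] [482.46813516 -97.44851284  87.27898327] 73.41022001512101
[635.20452137 -61.23368143  82.        ]
[600.15622443 -90.42240165  82.        ]
```

View pics/crop.png

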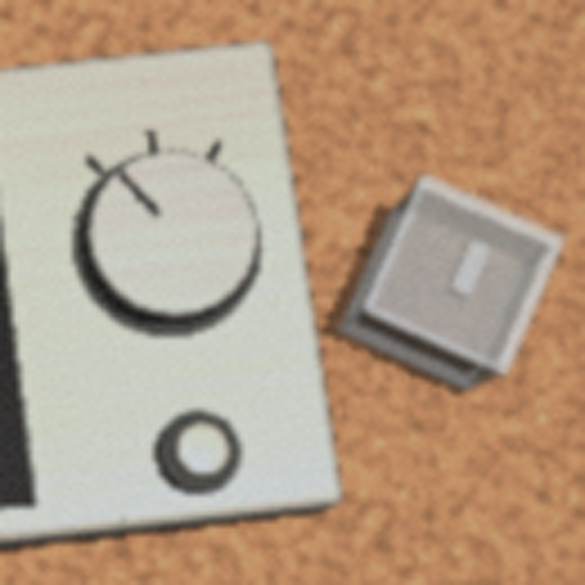

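The crop shows the dial's top centre near full-image (348.7,182), the pointer at the left tick, and the key top near (355,230). That puts the dial at about (598,-92) and the key at about (484,-101). I'll approach and check both with the wrist camera.

>>> step_arm(
  series=[26,27,0,0,1,26,27,0,0,1,26,27,0,0,1,26,27,0,0,1,26,27,0,0,1,26,27,0,0,1,26,27,0,0,1,26,27,0,0,1,26,27,0,0,1,26,27,0,0,1,26,27,0,0,1,26,27,0,0,1,26,27,0,0,1,26,27,0,0,1,26,27,0,0,1,26,27,0,0,1,0,0,0,0,1,0,0,0,0,1],
  squeeze=10,
)

```text
clock: 2.35
eef_pos: [562.7, -98.2, 230.1]
eef_rot: [-3.141, 0.001, 0.271]
wrist_force: [0.1, -1.0, -0.5]
finger_gap: 0.4
finger_force: 0.0
```

Run:
```python
from h import *
s=manip.read_state(); print(s['clock'],s['eef_pos'],s['eef_rot'],s['wrist_force'],s['finger_gap'])
i,im,d=cam('wrist'); print(i); cv2.imwrite('pics/w1.png',im); np.save('w1d.npy',d); np.save('w1i.npy',i)
```

```text
2.35 [562.73034985 -98.2068281  230.08100224] [-3.14132405e+00  7.47320771e-04  2.70849915e-01] [ 0.05926171 -0.99648451 -0.53333681] 0.4414886197789571
{'fovy': 59.128754807743775, 'cx': 283.3987855617577, 'cy': 212.74767493393958, 'eye': array([633.99108946, -78.26649919, 384.08622178]), 'orientation': array([ 2.89032098e+00,  1.05769159e-03, -1.30023840e+00])}
```

View pics/w1.png

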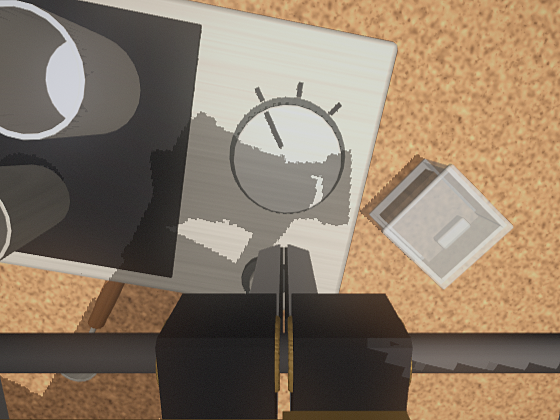

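The wrist view shows the dial disc spanning columns 231–344 and rows 100–213, with its centre near (288,156). The pointer runs from (282,147) to (265,112), towards the left tick at (259,95). The middle tick is at (300,90).

Run:
```python
from h import *
i=np.load('w1i.npy',allow_pickle=True).item()
c=ray(i,288,157,82)[:2]; print('dial wrist',c)
for n,p,z in(('ptr out',(265,112),82),('ptr in',(282,147),82),('L',(259,95),55),('M',(300,90),55),('Rt',(335,109),55)):
    q=ray(i,*p,z)[:2]; print(n,q,np.arctan2(*(q-c)[::-1]),np.hypot(*(q-c)))
for p in((231,157),(344,157),(288,101),(288,213)): q=ray(i,*p,82)[:2]; print(q,np.hypot(*(q-c)))
j=manip.camera_info('top')
for p in((348.5,181.8),(355.2,230)): print('top',ray(j,*p,82 if p[1]<200 else 77)[:2])
```

```text
dial wrist [605.16478083 -89.8030673 ]
ptr out [634.23592181 -62.83119377] 0.7479575213079285 39.65618740161326
ptr in [611.58318078 -82.9803649 ] 0.8159225754446564 9.367236837854735
L [646.35703217 -52.99059983] 0.729309376561732 55.24454119833326
M [659.53027562 -85.3919944 ] 0.08096001349402568 54.54415264824458
Rt [ 652.66962406 -118.56513993] -0.5444213063628779 55.53347596165069
[592.80162988 -45.24720047] 46.239298977859804
[ 617.3071372  -133.56320708] 45.413507374205885
[647.06722537 -78.04148229] 43.521830618865984
[ 560.00765291 -102.47820844] 46.90229637290295
top [598.18015939 -91.50481863]
top [ 483.5124232  -101.90106313]
```

>>> step_arm(
  series=[6,-2,-20,0,1,6,-2,-30,0,1,0,0,-30,0,1,0,0,-20,0,1,0,0,-10,0,1,0,0,-6,0,1,0,0,-3,0,1,0,0,-2,0,1,0,0,-1,0,1,0,0,0,0,1],
)

```text
clock: 3.65
eef_pos: [575.2, -101.9, 108.6]
eef_rot: [3.141, -0.0, 0.271]
wrist_force: [0.7, 0.5, 0.5]
finger_gap: 0.2
finger_force: 0.0
```

>>> step_arm(
  series=[0,0,-1,0,1,0,0,-1,0,1,0,0,-1,0,1,0,0,-1,0,1,0,0,0,0,1],
)

```text
clock: 4.28
eef_pos: [575.3, -102.1, 105.0]
eef_rot: [3.141, -0.0, 0.271]
wrist_force: [-3.4, -0.8, 7.1]
finger_gap: 0.7
finger_force: 3.9
```

>>> step_arm(
  series=[0,0,-1,0,1,-1,2.6,0,-0.093,1,-0.7,2.6,0,-0.093,1,-0.5,2.7,0,-0.093,1,-0.2,2.7,0,-0.093,1,0.1,2.7,0,-0.093,1,0.3,2.7,0,-0.093,1,0.5,2.7,0,-0.093,1,0,0,0,0,1],
)

```text
clock: 5.4
eef_pos: [573.9, -83.5, 104.3]
eef_rot: [3.141, -0.001, -0.381]
wrist_force: [-2.9, -1.3, 9.5]
finger_gap: 0.5
finger_force: 4.5
```

Run:
```python
from h import *
s=manip.read_state(); print(s['eef_pos'],s['eef_rot'],s['wrist_force'])
i,im,d=cam('wrist'); print(i['eye']); cv2.imwrite('pics/w2.png',im); np.save('w2i.npy',i)
```

```text
[573.9296635  -83.46058765 104.31540431] [ 3.14135477e+00 -1.30662590e-03 -3.81486537e-01] [-2.92458797 -1.3203791   9.52765228]
[ 642.36162833 -109.42240829  258.4718462 ]
```

View pics/w2.png

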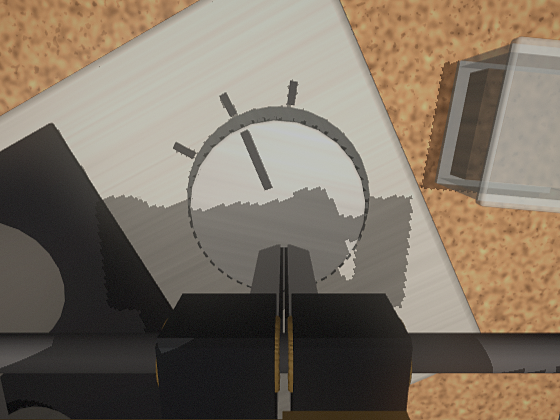

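The pointer now runs from (268,188) to (244,132), in line with the middle tick at (226,104). I'll lift straight up, move over towards the key and check both.

>>> step_arm(
  series=[0,0,-0.0,0,1,0,0,2,0,1,0,0,3,0,1,0,0,10,0,1,0,0,20,0,1,-20,-4,20,0.1,1,-30,-6,0,0.1,1,-30,-6,0,0.1,1,-8,-2,0,0.08,1,0,0,0,0,1,0,0,0,0,1],
)

```text
clock: 6.82
eef_pos: [486.1, -101.2, 158.7]
eef_rot: [3.142, -0.0, -0.002]
wrist_force: [1.0, -0.1, 0.1]
finger_gap: 0.7
finger_force: 0.0
```

Run:
```python
from h import *
s=manip.read_state(); print(s['eef_pos'],s['eef_rot'],s['wrist_force'])
i,im,d=cam('wrist'); cv2.imwrite('pics/w3.png',im); np.save('w3i.npy',i)
```

```text
[ 486.05630523 -101.19171671  158.67566248] [ 3.14156128e+00 -3.88265940e-04 -1.92072165e-03] [ 1.02866851 -0.08993068  0.05374882]
```

View pics/w3.png

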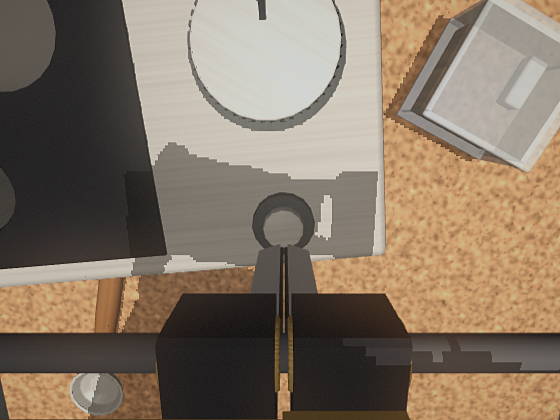

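The key top is centred near (283,228) with its collar around (284,223). The pointer's inner end is at (262,15), pointing up the picture. Now I'll convert these to positions.

Run:
```python
from h import *
i=np.load('w3i.npy',allow_pickle=True).item()
print('key',ray(i,283,228,77),'l/r/t',[ray(i,*p,77)[:2].round(1) for p in((262,228),(304,228),(283,208))])
a,b=ray(i,262.5,18,82),ray(i,260.5,2,82); print('ptr dir',np.arctan2(*(b-a)[1::-1]))
```

```text
key [489.00980961 -99.9417364   77.        ] l/r/t [array([489., -86.]), array([ 489. , -113.9]), array([ 502.7, -100. ])]
ptr dir 0.12059377931905929
```

>>> step_arm(
  series=[2,1,-20,0,1,0,0,-20,0,1,0,0,-10,0,1,0,0,-3,0,1,0,0,-2,0,1,0,0,-2,0,1,0,0,-2,0,1,0,0,-2,0,1,0,0,-1,0,1,0,0,0,0,1],
)

```text
clock: 8.12
eef_pos: [487.9, -100.3, 96.7]
eef_rot: [3.141, -0.001, -0.0]
wrist_force: [0.9, -0.3, 4.5]
finger_gap: 0.7
finger_force: 2.3
```

>>> step_arm(
  series=[0,0,-0.7,0,1,0,0,-0.7,0,1,0,0,-0.6,0,1,0,0,0,0,1,0,0,0,0,1],
)

```text
clock: 8.75
eef_pos: [488.0, -100.3, 95.9]
eef_rot: [3.141, -0.001, -0.0]
wrist_force: [-5.1, 1.7, 22.4]
finger_gap: 0.3
finger_force: 11.0
```

The key has bottomed out: force rose to 22 N against the stop after 6 mm of travel. I'll release it and withdraw.

>>> step_arm(
  series=[0,0,2,0,1,0,0,3,0,1,0,0,5,0,1,0,0,15,0,1,0,0,40,0,1,0,0,50,0,1,-20,-40,30,0,1,-40,-50,0,0,1,-40,-50,0,0,1,-40,-50,0,0,1,-40,-50,0,0,1,0,0,0,0,1,0,0,0,0,1],
)

```text
clock: 10.38
eef_pos: [311.5, -335.1, 239.8]
eef_rot: [-3.141, -0.0, -0.001]
wrist_force: [0.4, 0.5, -0.4]
finger_gap: 0.5
finger_force: 0.0
```

Run:
```python
from h import *
s=manip.read_state(); print(s['clock'],s['eef_pos'],s['wrist_force'])
i,im,d=cam('top'); cv2.imwrite('pics/top1.png',cv2.resize(im[130:330,150:440],None,fx=2.7,fy=2.7,interpolation=cv2.INTER_CUBIC))
```

```text
10.375 [ 311.49451479 -335.08954092  239.80216306] [ 0.35902365  0.47082675 -0.39131611]
```

View pics/top1.png

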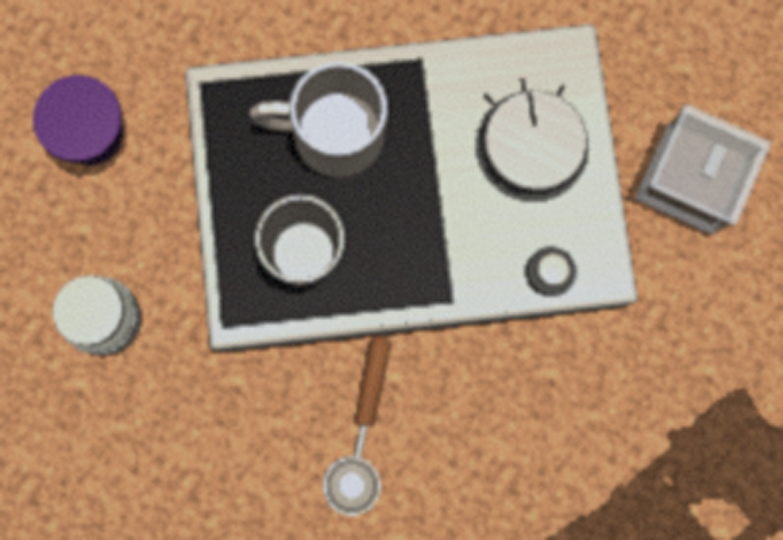

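The pointer, from (533,125) to (530,92), is in line with the middle tick at (523,84). The key at (553,269) is back up, and everything else is where it was.

```bash
python3 -c "
from cell import manip
print(manip.sign_off())"
```

```text
the job is handed in; nothing more can be done
None
```

The dial rests in its middle setting, the start key was then pressed right down and released, nothing else was moved, and the job was handed in at about 10.4 s.

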